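# Pack the belt-finishing kit into its caddy

## Task

Pack the belt-finishing kit into the plywood caddy: the round dished anvil flat in the round dish, the grooved wooden edge slicker standing upright in the square tray, and the rivet setter with the plain round tip lying lengthwise in the long trough. Set each one down inside its place rather than dropping it in, and leave the square steel block, the plain dowel and the toothed pricking iron where they are.

Things in the scene. Friction and masses are not known exactly. Their poses are not given: they have to be found in the camera images.
- anvil_mid (a point): TO PACK: setting anvil, a round steel disc 44 mm in diameter and 30 mm high with a shallow dished hollow in its top, lying flat on the table. Point: its centre, 15 mm above its underside; z up.
- slicker_mid (a point): TO PACK: edge slicker, a small turned dark-wood tool standing upright: round body 30 mm in diameter and 36 mm high with two grooves around it, and on top a narrower knob 18 mm in diameter; 54 mm high in all. Seen from above: two concentric circles. Point: its centre, 27 mm above its underside; z along its axis, up.
- setter_mid (a point): TO PACK: rivet setter, a slim steel bar 96 mm long lying on the table: 14 mm square shank (74 mm long, from -48 to +26 mm along x) ending in a thinner round tip 11 mm in diameter. Point: mid-length, 7 mm above the table; x along the bar towards the round tip.
- bench_block_mid (a point): LEAVE: square steel block 44 x 44 x 30 mm high with a flat top. Point: its centre, 15 mm above its underside.
- dowel_blank_mid (a point): LEAVE: plain dark-wood dowel offcut standing upright, 30 mm in diameter all the way up and 54 mm high, without grooves or knob. Point: its centre, 27 mm above its underside.
- pricking_iron_mid (a point): LEAVE: pricking iron, a slim steel bar 97 mm long lying on the table: 14 mm square shank ending in a comb head 36 mm wide with four teeth. Point: about mid-length, 7 mm above the table; x along the bar towards the teeth.
- dish: Round wooden dish for the anvil: outside 76 mm, inside 66 mm in diameter, floor 4 mm thick, rim 8 mm above its floor (18 mm above the table). It stands on the caddy's 6 mm base in any one of three bays, 91 mm apart in a row along y. Fixed. Origin: centre of its underside, 6 mm above the table; x across the caddy's short side, z up.
- square_tray: Square wooden tray for the slicker: outside 62 mm, inside 52 mm square, floor 5 mm thick, rim 7 mm above its floor (18 mm above the table). It stands on the caddy's 6 mm base in any one of three bays, 91 mm apart in a row along y. Fixed. Origin: centre of its underside, 6 mm above the table; x across the caddy's short side, z up.
- trough: Long wooden trough for the setter: outside 126 x 46 mm, inside 116 mm along x by 36 mm along y, floor 5 mm thick, rim only 4 mm above its floor (15 mm above the table). It stands on the caddy's 6 mm base in any one of three bays, 91 mm apart in a row along y. Fixed. Origin: centre of its underside, 6 mm above the table; x across the caddy's short side, z up.
- caddy: The caddy: a low plywood tray 142 mm (x) by 290 mm (y) with a lip 12 mm above the table, holding the three wooden inserts in a row along y. Fixed. Origin: centre of its underside.
Not all that is in view belongs to the job. What is shaped like the part that bears anvil_mid but pink is not meant.

How it is judged:
By the outcome, as a careful person would: the job done as asked, in the order asked, and still so for the second after the job is handed in, with the robot touching nothing.
It also fails if it takes over 93 s, if anything falls off the work surface, if the arm or the gripper's body presses on something with over 40 N, if the wrist force passes 120 N, or if a joint passes its speed limit or range.

## Robot

A 6-joint arm with a two-finger parallel gripper is mounted at the origin on the work surface. World frame = base frame: x ahead of the robot, y to its left, z up, the work surface at z = 0. Lengths are in m, angles in degrees, forces in N, time in s.
With the tool pointing down it reaches from about 0.35 to 0.775 m from the base axis. Payload 7.3 kg.
Tool frame: the origin (TCP) lies between the finger pads; the fingertips stand 25 mm ahead of it and the grasp point (between the pads) lies 6 mm ahead of it; z points along the fingers, y is the line along which they close (so a half turn about z gives the same grasp; the last joint's range is limited). The gripper opens to 92 mm and grips with 3 to 60 N. Pads are 19 mm wide; open, the fingers measure 130 mm over their backs; the gripper's body (75 mm by 190 mm) begins 47 mm behind the grasp point.
Start: joints at [-85.199, 19.595, 87.324, -0, 73.075, -8.365], TCP at [0.12, -0.511, 0.252] pointing down, gripper open.
Joint ranges: [-145.02, 145.02], [-44.19, 115.74], [2.07, 154.8], [-57.11, 237.11], [16.16, 152.29], [-177.93, 177.93]. Speed limits (degrees/s): [147.25, 147.25, 180, 180, 180, 180].

## Interface

Orientations are given as [roll, pitch, yaw] about the fixed x, y, z axes, in that order (R = Rz(yaw) Ry(pitch) Rx(roll)).
In Python, from cell import bot, fingers, ik, cams, job, status gives the robot as it stands. Calls block until the motion is done:
- bot.move_pose(position, orientation): joint-space move of the TCP to a pose.
- bot.move_l(position, speed=0.15, frame=None, max_force=None): straight line of the TCP; frame=None keeps the orientation; speed is the mean speed in m/s. With max_force (N) it stops when the force on the tool has changed by that much, and returns True; else False.
- bot.goto_joints(angles): joint-space move.
- fingers.release() and fingers.close(grasp_force=None): open the fingers fully, or close them until they stop; grasp_force is the grip in N (None keeps the last).
- bot.hold(seconds).
- ik(position, orientation): joint angles nearest the present ones, or None.
- cams.grab_frame(name): name is "scene" or "top" or "wrist"; returns a dict with "frame" (420x560x3 uint8, red, green, blue), "intrinsics" (3x3 intrinsics, pixels), "R" (3x3) and "t" (3): a world point X has camera coordinates R X + t; the wrist camera has in their place "tool_from_camera" (4x4, takes a point from camera to tool coordinates, whose origin is the TCP and whose axes are the flange's). Camera axes: x right, y down, z forward; pixel columns grow to the right and rows downward; lengths in m; the calibration is good to about 2 mm. A picture is of the moment at which its call begins: read the wrist's pose just before it. There is no depth.
A pose or a line that the arm cannot do raises bot.MotionError and nothing moves.
- job.hand_in(): hands the job in; it is judged then, once.
Readings, each from a call of its own:
- status.current_time(): time.
- status.current_q(): joint angles.
- status.current_dq(): joint speeds.
- status.current_joint_torque(): joint torques, N m.
- status.current_eef_pos(): TCP position.
- status.current_eef_rot(): TCP orientation.
- status.current_force(): force on the tool from outside, world axes, zero at the start.
- status.current_moment(): the same for the moment, N m.
- status.current_grip_width(): finger opening in m.
- status.current_grasp_force(): force on a finger pad.
Only numpy, scipy, OpenCV 4.12 (cv2) and the standard library are available. Lean on these libraries where they do the work, as an engineer would, in place of code of your own. Each camera call takes 0.05 s, during which the arm holds its last target. There are 200 camera calls.

## Working session

There is one attempt and no reset: what is moved stays moved. The work goes in short steps, each a Python script; the robot and the scene stay as the last script left them, time stands still between calls to the robot, and variables do not carry over. Pictures are saved under pics/ and viewed, at most 14 in all, crops included, and the job is handed in when it is done.

```bash
mkdir -p pics; ls; python3 - <<'E'
from cell import bot, fingers, ik, cams, job, status
import cv2,numpy as np
for n in ("top","scene"):
    d=cams.grab_frame(n); cv2.imwrite(f"pics/{n}0.png",d["frame"][...,::-1])
    print(n,d["intrinsics"].tolist(),d["R"].round(4).tolist(),d["t"].round(4).tolist())
print(status.current_time(),status.current_eef_rot())
E
```

```text
pics
top [[543.7285809102015, 0.0, 280.48199383063286], [0.0, 543.7285809102015, 208.0454393629357], [0.0, 0.0, 1.0]] [[0.0307, -0.9995, -0.009], [-0.9976, -0.0301, -0.0618], [0.0615, 0.0109, -0.998]] [-0.0304, 0.5228, 1.1655]
scene [[387.6881996809416, 0.0, 281.98081561542523], [0.0, 387.6881996809416, 207.2647292675006], [0.0, 0.0, 1.0]] [[0.8083, 0.5887, 0.0091], [0.3731, -0.5002, -0.7814], [-0.4555, 0.635, -0.6239]] [-0.4201, -0.1679, 1.1904]
0.1 [-1.79920925e+02 -9.67916228e-03  1.31688635e+01]
```

View pics/top0.png

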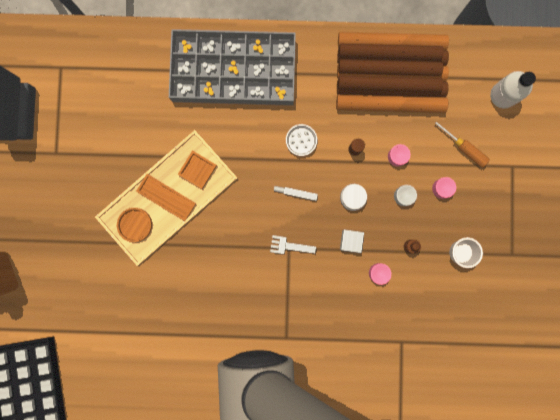

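View pics/scene0.png

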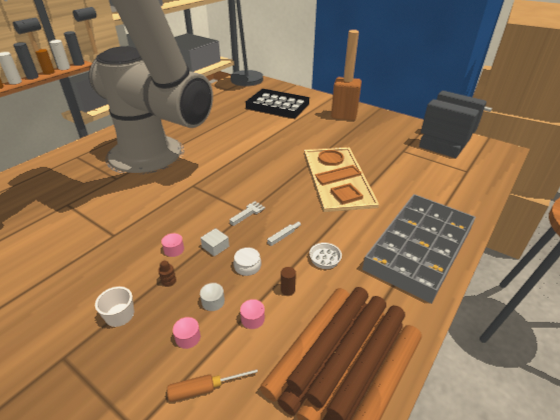

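Top view: caddy at left, with the dish at (135,225), trough (167,198) and tray (198,170). The setter is at (295,194), the slicker at (413,247) and the dowel at (357,147). The anvil is either the disc at (354,197) or the one at (406,196), so I'll zoom in.

```bash
python3 - <<'E'
import cv2,numpy as np
a=cv2.imread("pics/top0.png");b=cv2.imread("pics/scene0.png")
A=cv2.resize(a[120:290,260:490],None,fx=3.4,fy=3.4,interpolation=2)
cv2.imwrite("pics/c1.png",A)
B=cv2.resize(b[190:340,90:340],None,fx=3.2,fy=3.2,interpolation=2)
cv2.imwrite("pics/c2.png",B)
cv2.imwrite("pics/c3.png",cv2.resize(a[120:275,85:250],None,fx=3.8,fy=3.8,interpolation=2))
E
```

```text
(no output)
```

View pics/c1.png

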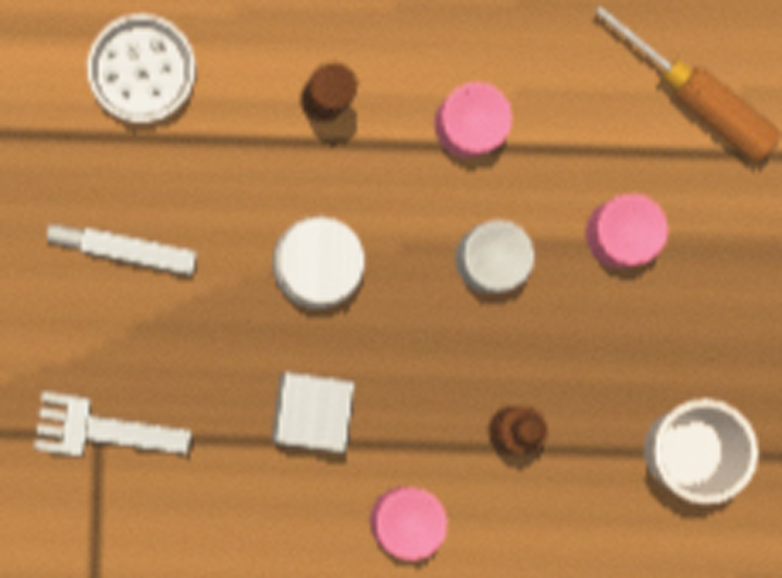

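View pics/c2.png

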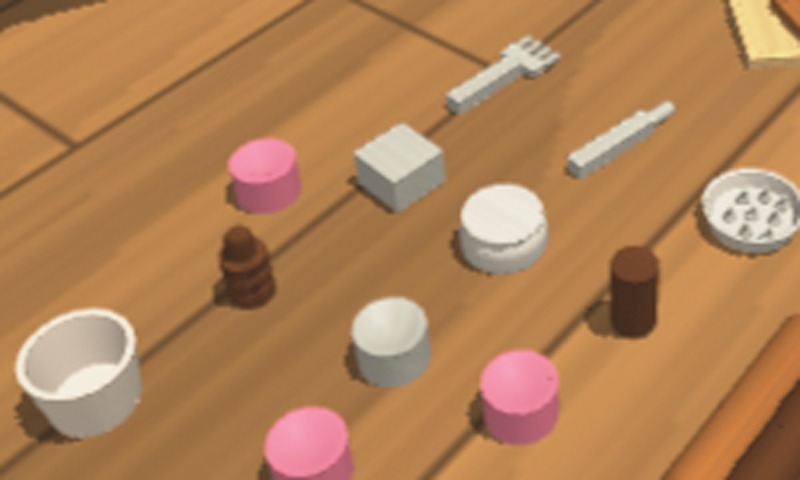

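View pics/c3.png

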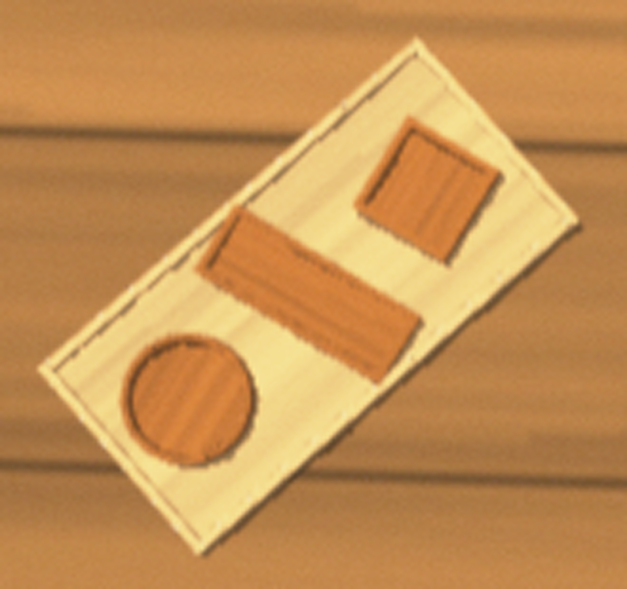

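The grey dished disc at (406,196) is the anvil. The white one at (354,197) is larger, with no hollow. The slicker has its knob at about (415,247), and the inserts sit slightly turned within the caddy. Next I'll measure them.

```bash
cat > h.py <<'E'
import cv2,numpy as np
from cell import bot, fingers, ik, cams, job, status
def cast(d,px,z):
    px=np.atleast_2d(px).astype(float); R=np.array(d["R"]);t=np.array(d["t"])
    r=np.c_[px,np.ones(len(px))]@np.linalg.inv(d["intrinsics"]).T@R
    c=-R.T@t
    return (c+r*((z-c[2])/r[:,2])[:,None])[:,:2]
def down(yaw): return [180,0,yaw]
def blob(m,seed):
    n,l,s,c=cv2.connectedComponentsWithStats(m.astype(np.uint8),connectivity=4)
    k=l[seed[1],seed[0]]
    ct=max(cv2.findContours((l==k).astype(np.uint8),cv2.RETR_EXTERNAL,cv2.CHAIN_APPROX_NONE)[0],key=cv2.contourArea)[:,0,:]
    return ct,s[k]
E
python3 - <<'E'
from h import *
d=cams.grab_frame("top"); f=d["frame"]; hsv=cv2.cvtColor(f,cv2.COLOR_RGB2HSV); H,S,V=[hsv[...,i].astype(int) for i in range(3)]
for p in [(406,196),(398,200),(411,205),(135,225),(120,232),(150,240),(167,198),(295,194),(415,247),(408,249),(416,262),(280,190)]: print(p,hsv[p[1],p[0]],end=' ')
print()
def circ(name,m,seed,z):
    ct,s=blob(m,seed); w=cast(d,ct,z).astype(np.float32); e=cv2.fitEllipse(w*1000); print(name,np.round(e[0],1),np.round(e[1],1),s)
def rect(name,m,seed,z):
    ct,s=blob(m,seed); w=cast(d,ct,z).astype(np.float32); e=cv2.minAreaRect(w*1000); print(name,np.round(e[0],1),np.round(e[1],1),round(e[2],1),s)
steel=(S<60)&(V>100)
circ("anvil",steel,(406,196),.03)
circ("anviltop",(S<60)&(V>150),(406,196),.03)
rect("setter",steel,(300,195),.014)
wood=(S>140)&(H<19)
print([hsv[r,c].tolist() for r,c in [(190,130),(185,180)]])
circ("dish",wood,(135,225),.018); rect("tray",wood,(198,170),.018); rect("trough",wood,(167,198),.015)
dark=(V<115)&(S>120)
circ("slicker",dark,(415,247),.054)
print("knob",cast(d,[[529/3.4+260-.35,431/3.4+120-.35]],.054)*1000)
E
```

```text
(406, 196) [ 24  23 224] (398, 200) [ 20  30 189] (411, 205) [ 15 123 102] (135, 225) [ 14 178 218] (120, 232) [ 13 179 140] (150, 240) [ 22 113 240] (167, 198) [ 13 184 207] (295, 194) [ 22  17 228] (415, 247) [ 11 167 122] (408, 249) [ 11 157 117] (416, 262) [ 15 152 179] (280, 190) [ 19  31 203] 
anvil [ 558.3 -281.3] [41.9 47.1] [394 185  23  21 365]
anviltop [ 559.2 -283.3] [41.3 42.4] [396 185  21  21 325]
setter [558.6 -45.2] [95.  15.3] 79.6 [274 187  43  14 279]
[[17, 125, 172], [23, 106, 244]]
dish [477.9 302.7] [73.5 75.5] [116 208  36  35 972]
tray [602.2 170.7] [64.4 62.9] 60.7 [178 151  39  38 837]
trough [540.5 237.2] [128.5  46.9] 60.1 [ 136  174   60   47 1239]
slicker [540.3 -10.2] [1002.1 1430.6] [     0      0    560    420 225773]
knob [[ 449.37448494 -298.75136941]]
```

```bash
cat >> h.py <<'E'
def pick(xy,yaw,tip,force,zt=.17):
    bot.move_pose([*xy,zt],down(yaw))
    bot.move_l([*xy,tip+.025],speed=.12,max_force=15)
    fingers.close(grasp_force=force)
    print("grip",status.current_grip_width(),status.current_grasp_force(),status.current_eef_pos())
    bot.move_l([*xy,zt],speed=.15); print("lifted",status.current_grip_width(),status.current_time())
def place(xy,yaw,tip,zt=.17):
    bot.move_pose([*xy,zt],down(yaw))
    bot.move_l([*xy,tip+.025+.008],speed=.12)
    print("contact",bot.move_l([*xy,tip+.025-.003],speed=.012,max_force=4),status.current_eef_pos(),status.current_force())
def letgo(xy,zt=.17):
    fingers.release(); bot.hold(.2)
    bot.move_l([*xy,zt],speed=.12); print("t",status.current_time())
E
python3 - <<'E'
from h import *
d=cams.grab_frame("scene"); print(cast(d,[[240/3.2+90,233/3.2+190]],.052)*1000)
print(ik([.5585,-.282,.17],down(45)),ik([.478,.303,.17],down(45)))
pick([.5585,-.282],45,.012,30)
E
```

```text
[[ 451.79096358 -298.41809716]]
[-3.38042922e+01  3.40204912e+01  7.69673952e+01 -2.54444375e-14
  6.90121135e+01  1.11957078e+01] [ 2.46118853e+01  2.81332533e+01  8.75126679e+01 -2.54444375e-14
  6.43540788e+01  6.96118853e+01]
grip 0.04287384746039068 30.00001609325409 [ 0.55862299 -0.28211578  0.03702259]
lifted 0.04354541181806598 5.1417
```

```bash
python3 - <<'E'
from h import *
place([.478,.3027],45,.022)
E
```

```text
contact True [0.47796955 0.3026731  0.04697713] [ 0.72710359 -0.02911215  4.78376601]
```

Contact came at exactly the expected height (0.047), so I'll release it, then pick the slicker.

```bash
python3 - <<'E'
from h import *
letgo([.478,.3027])
# slicker: fingers close along world x -> yaw 90 mod 180
bot.move_pose([.47,-.298,.2],down(90))
d=cams.grab_frame("wrist"); cv2.imwrite("pics/w1.png",d["frame"][...,::-1])
print(status.current_time(),status.current_q(),d["tool_from_camera"])
d=cams.grab_frame("top"); cv2.imwrite("pics/t1.png",cv2.resize(d["frame"][120:275,85:250,::-1],None,fx=3,fy=3))
E
```

```text
t 11.3417
13.55 [-4.01907846e+01  2.54578694e+01  8.68174961e+01  8.89776214e-03
  6.77336733e+01 -4.02485625e+01] [[-3.32380429e-04 -9.68840029e-01 -2.47687076e-01  6.53612732e-02]
 [ 9.99999893e-01 -2.42433749e-04 -3.93645381e-04 -1.26410549e-03]
 [ 3.21331696e-04 -2.47687180e-01  9.68840006e-01 -1.32518114e-01]
 [ 0.00000000e+00  0.00000000e+00  0.00000000e+00  1.00000000e+00]]
```

View pics/w1.png

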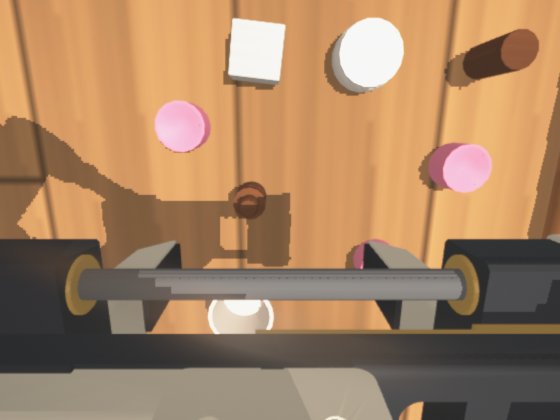

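View pics/t1.png

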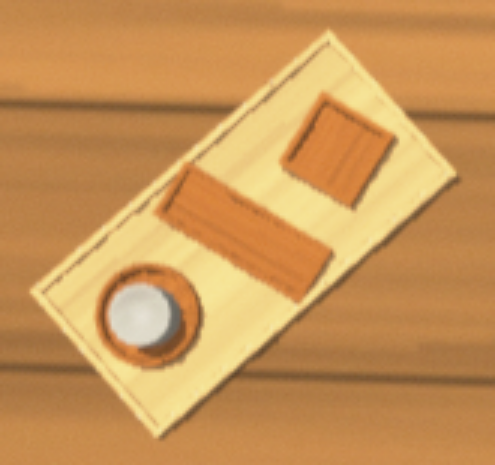

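The anvil sits in the dish; its apparent offset is parallax. In the wrist view the slicker is at (249,200). I'll cast that to the table frame as a check, then grasp it.

```bash
python3 - <<'E'
from h import *
from scipy.spatial.transform import Rotation as Ro
p=status.current_eef_pos(); Rt=Ro.from_euler("xyz",status.current_eef_rot(),degrees=True).as_matrix()
d=cams.grab_frame("wrist"); T=np.array(d["tool_from_camera"])
Rw=Rt@T[:3,:3]; c=Rt@T[:3,3]+p
d["R"]=Rw.T; d["t"]=-Rw.T@c
w=cast(d,[[249,200]],.045)[0]; print(w)
xy=np.array([.4505,-.2985])
if np.hypot(*(w-xy))<.006: pick(list((w+xy)/2),90,.014,20)
E
```

```text
[ 0.44900838 -0.29524498]
grip 0.029293083915997664 20.000072121620178 [ 0.44976188 -0.29686136  0.03899128]
lifted 0.0294755180089412 17.175
```

```bash
python3 - <<'E'
from h import *
print(ik([.602,.1707,.17],down(90)))
place([.602,.1707],90,.025)
E
```

```text
[ 8.81781602e+00  3.40282809e+01  7.69530735e+01 -2.54444375e-14
  6.90186456e+01  8.81781602e+00]
contact True [0.60192524 0.17071631 0.0499539 ] [-0.38173736  0.52071681  3.47325456]
```

```bash
python3 - <<'E'
from h import *
letgo([.602,.1707])
u=lambda a:np.array([np.cos(np.radians(a)),np.sin(np.radians(a))])
pick(list(np.array([.5586,-.0452])-.004*u(79.6)),79.6,.0085,40)
place(list(np.array([.5405,.2372])-.004*u(60.1)),60.1,.0195)
d=cams.grab_frame("top"); cv2.imwrite("pics/t2.png",cv2.resize(d["frame"][120:275,85:250,::-1],None,fx=3,fy=3))
E
```

```text
t 23.175
grip 0.01322050407758155 39.99988496303558 [ 0.55792217 -0.04914673  0.03350855]
lifted 0.013255903789162023 27.625
contact True [0.53842916 0.23374408 0.04445987] [-1.03421713  0.15599218  5.52218024]
```

View pics/t2.png

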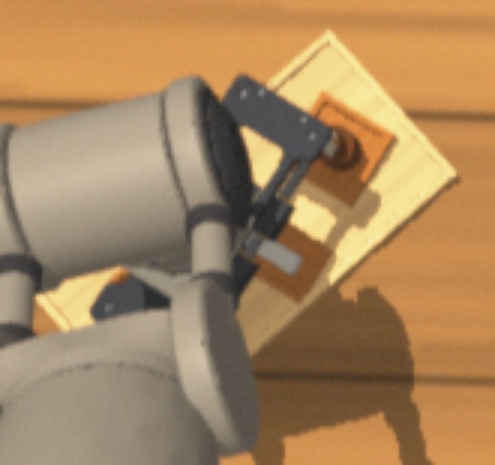

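The setter rests on the trough floor: contact came at the expected height, with its shank at (275,252). Finger-opening clearance to the slicker and anvil works out fine, so I'll release.

```bash
python3 - <<'E'
from h import *
letgo([.5384,.2337],.2)
bot.move_pose([.40,-.1,.28],down(60))
d=cams.grab_frame("top"); f=d["frame"][...,::-1]; cv2.imwrite("pics/t3.png",cv2.resize(f[110:290,80:500],None,fx=1.9,fy=1.9,interpolation=2))
d=cams.grab_frame("scene"); f=d["frame"][...,::-1]; cv2.imwrite("pics/s3.png",cv2.resize(f[130:230,280:400],None,fx=5,fy=5,interpolation=2))
print(status.current_time())
E
```

```text
t 33.5167
35.0
```

View pics/t3.png

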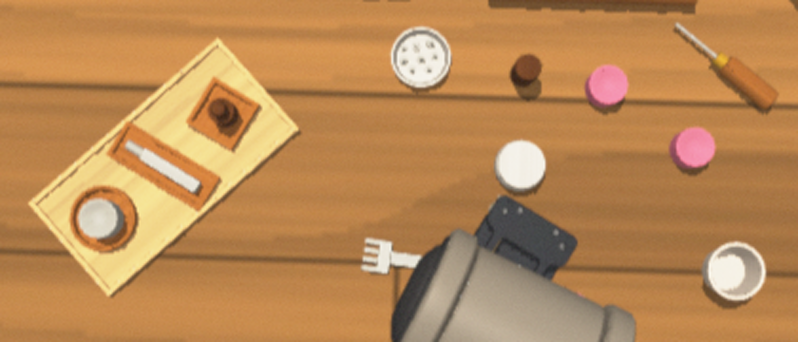

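View pics/s3.png

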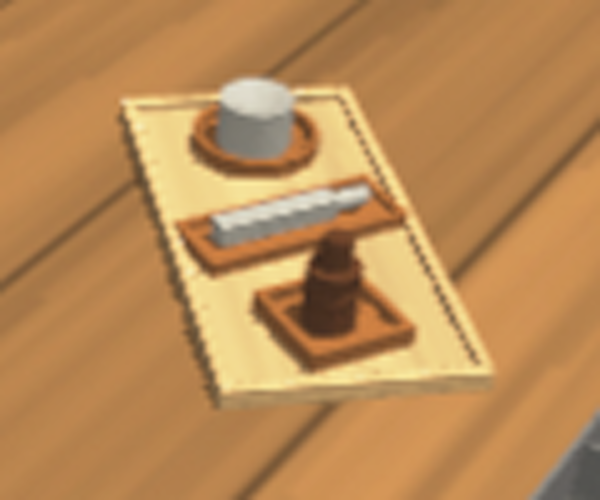

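All three are seated: the anvil at (98,218), the setter at (163,166) and the slicker at (222,113) in the top crop, each inside its insert.

```bash
python3 -c "
from cell import job; print(job.hand_in())"
```

```text
the job is handed in; nothing more can be done
None
```

I packed the anvil, slicker and setter into the dish, tray and trough, in the order you listed them, and handed the job in at about 35 s; the last pictures showed all three seated, I never touched the block, dowel or pricking iron, and I haven't seen the verdict.

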